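# Clamp a lens barrel with a ratchet thumbscrew

### The arm

A 7-joint arm with a two-finger parallel gripper is mounted at the origin on the work surface. World frame = base frame: x ahead of the robot, y to its left, z up, the work surface at z = 0. Lengths are in m, angles in rad, forces in N, time in s.
With the tool pointing down it reaches from about 0.425 to 0.925 m from the base axis. Payload 6.8 kg.
Tool frame: the origin (TCP) lies on the centre line of the jaws, within the pads' length; the fingertips stand 19 mm ahead of it and the grasp point (between the pads) is the TCP; z points along the fingers, y is the line along which they close (so a half turn about z gives the same grasp; the last joint's range is limited). The gripper opens to 85 mm and grips with 20 to 120 N. Pads are 22 mm wide; open, the fingers measure 114 mm over their backs; the gripper's body (76 mm by 85 mm) begins 54 mm behind the grasp point. The pads swing forward as they close: fully open they stand 13 mm farther back than shut.
Start: joints at [-1.224, 0.477, 0.022, 1.555, -0.011, 1.109, -0.083], TCP at [0.297, 0.606, 0.25] pointing down, gripper open.
Joint ranges: [-2.96, 2.96], [-0.34, 2.1], [-1.41, 1.46], [0.24, 2.44], [-1.37, 4.51], [0.17, 1.92], [-2.96, 2.96]. Speed limits (rad/s): [2.39, 2.39, 3.14, 3.14, 3.14, 3.14, 3.14].

### API

Orientations are given as a rotation vector (axis times angle).
In Python, from bench import r gives the robot as it stands. The module is installed in compiled form; this text tells all that it offers.
- The arm moves only by the tool arm_command, never from a script. Its argument "rows" is a list of rows, each an object of numbers: "fingers": the opening, from -1 (shut) to 1 (fully open); "x", "y", "z": the shift along the tool's x, y, z in m; "ax", "ay", "az": the turn, a rotation vector about the tool's x, y, z in degrees. In form: [{"fingers": .., "x": .., "y": .., "z": .., "ax": .., "ay": .., "az": ..}, ...]. A call has 1 to 10 rows; each row shifts and turns the commanded pose from where the row before left it, along the tool's axes as they then stand; what a row does not reach is not made up. A row lasts 1/12 s, in which the tool goes at most 41.7 mm and 7.16 degrees, less where a joint would pass 70% of its speed; a pose out of reach is approached as far as the arm can. A call is refused whole if a number of a shift passes 0.0417 or a number of a turn 7.16, either way. A call with a gripper value outside its range is refused whole. The fingers move at their own pace and stop on an object; "grip_force" is the grip in N (left out, the last holds). Time passes only in rows, so rows that do not move let the fingers close. It gives the time, the measured TCP pose, the force, the opening and the grip force at its end, in the units of the state.
- r.get_obs(): the state, without advancing time (a new reading comes with each control period).
- r.grab_frame(name): name is "side" or "top" or "wrist"; returns a dict with "frame" (400x640x3 uint8, red, green, blue), "depth" (400x640 float32, m along the optical axis (not along the pixel's ray), 0 where there is no reading), "K" (3x3 intrinsics, pixels), "distortion" ([k1, k2, p1, p2, k3] as OpenCV has them; the pictures are not rectified), "world_from_camera" (4x4, takes a point from camera to world coordinates). Camera axes: x right, y down, z forward; pixel columns grow to the right and rows downward; lengths in m; the calibration is good to about 2 mm. A picture is of the moment at which its call begins.
- r.hand_in(): hands the job in; it is judged then, once.
The state is a dict: "clock": time; "joints": joint angles; "qvel": joint speeds; "tau": joint torques, N m; "tcp_pos": TCP position; "orientation": TCP orientation; "contact_force": force on the tool from outside, world axes, zero at the start; "moment": the same for the moment, N m; "grip_width": finger opening in m; "gripper_force": force on a finger pad.
Only numpy, scipy, OpenCV 4.12 (cv2) and the standard library are available. Lean on these libraries where they do the work, as an engineer would, in place of code of your own. Each camera call takes 0.05 s, during which the arm holds its last target. There are 200 camera calls.

### The job

Stand the brass lens barrel upright in the holding fixture, on the plate between the two jaws, and let go of it. Then turn the ratchet thumbscrew clockwise until the jaw has the barrel tight and the ratchet slips with a click; stop at once, on the first click or at most the second, and leave the barrel clamped. Leave the other things on the bench where they are.

Things in the scene. Friction and masses are not known exactly. Their poses are not given: they have to be found in the camera images.
- barrel: Lens barrel: upright plain brass cylinder, 40 mm diameter, 40 mm high, about 120 g, with a frosted glass disc in its top. Origin at the centre of its underside, z up.
- fixture: Holding fixture, screwed down: dark steel base plate 90 mm (x) by 245 mm (y), 12 mm thick, with a fixed V jaw on the +y side, a flat jaw (30 mm wide) sliding along y on the -y side, both rising 24 mm above the plate, and at y = -125 mm a round housing (66 mm diameter, top 40 mm above the bench) with the thumbscrew. Origin on the bench under the barrel's place; z up.
- nest (a point): Where the barrel goes: point on the plate's top (12 mm above the bench) under the barrel's axis when it touches both faces of the V (120 degrees, open to -y). Stood up to 4 mm short of it (towards -y) the barrel is pushed in by the sliding jaw, which starts 6 to 28 mm off the seated barrel. The +x and -x sides are open for fingers. Axes as the fixture's.
- knob: Bar grip of the ratchet thumbscrew: upright brass bar 40 mm long, 12 mm thick, 29 mm high on a knurled brass disc (48 mm diameter, 8 mm thick). Origin on the axis at the disc's underside, 45 mm above the bench; the bar lies along x, its top 37 mm above the origin; z up. It stays at its height. Clockwise from above closes the jaw, about 11 mm per radian; counter-clockwise opens it.
- grip (a point): Point on the thumbscrew's axis in its bar, 8 mm below the bar's top: pinch the bar here across its 12 mm. Axes as the knob's. The bar is sprung on the disc, about 2 N m per rad. Running takes 0.15 to 0.27 N m. With the barrel tight the torque climbs to about 0.45 N m, then drops at a snap to below 0.3: that is the click. More clicks follow every 0.39 rad. Turn slowly, without jerks.
- stopper: Cork stopper, 38 mm across the top, 34 mm high. Leave alone.
- card_holder: Small walnut card holder, 30 by 62 mm, 34 mm high. Leave alone.
- pliers: Steel pliers lying flat, about 155 mm long. Leave alone.
- housing_top (a point): Centre of the housing's top, on the thumbscrew's axis. A steel collar (54 mm diameter) turns here with the screw, under the disc. Disc and collar each have a nib on the rim; at the start one lies over the other, and they part as the ratchet slips: about 0.3 rad at the first click, 0.39 rad more for each further one. Screw and ratchet stay put when let go. Axes as the fixture's.
Things that resemble listed ones, but are neither listed nor needed, are in the scene too. Leave any pink look-alike of the barrel alone.

How it is judged:
On the way, in this order (a step that is already met when the one before it is completed fails the run):
1. the barrel stands upright on the plate between the jaws, let go (horizontal distance between barrel and nest below 0.01 m and z of barrel in the frame of nest below 0.003 m and angle between barrel's own z axis and vertical below 0.1 rad and contact force between the fingers and barrel below 0.1 N), for 0.2 s.
2. the barrel is clamped and the ratchet has clicked (contact force between barrel and fixture above 8 N and horizontal distance between disc_c1 and collar_c1 above 0.0069 m), for 0.1 s.
At the end, for the whole second after the job is handed in: The barrel stands upright (within 0.1 rad) on the plate, within 4 mm of the nest point, at rest and clamped by the jaws (contact forces on it over 8 N in sum); the thumbscrew has slipped one or two clicks: the disc's nib (disc_c1) and the collar's (collar_c1) have parted by 0.23 to 1.0 rad (all of step 2 and horizontal distance between barrel and nest below 0.004 m and z of barrel in the frame of nest below 0.003 m and angle between barrel's own z axis and vertical below 0.1 rad and linear speed of barrel below 0.01 m/s); the robot touches nothing.
It fails at once if the thumbscrew is turned on to a third click (horizontal distance between disc_c1 and collar_c1 above 0.0279 m).
It fails at once if the cork stopper is moved by more than 15 mm (distance of stopper from where it was at the start of the episode above 0.015 m).
It fails at once if the card holder is moved by more than 15 mm (distance of card_holder from where it was at the start of the episode above 0.015 m).
It fails at once if the pliers are moved by more than 15 mm (distance of pliers from where it was at the start of the episode above 0.015 m).
It also fails if it takes over 72 s, if anything falls off the work surface, if the arm or the gripper's body presses on something with over 40 N, if the wrist force passes 120 N, or if a joint passes its speed limit or range.

## Working session

There is one attempt and no reset: what is moved stays moved. The work goes in short steps, Python scripts to look and compute and a tool call to move; the robot and the scene stay as the last step left them, time stands still between calls to the robot, and variables do not carry over. Pictures are saved under pics/ and viewed, at most 10 in all, crops included, and the job is handed in when it is done.

Besides the shell and the picture viewer there is one more tool, called in YAML: its name, and indented under it one key for each argument. arm_command: Moves the arm, as the interface text tells. Its arguments: {"type":"object","properties":{"rows":{"type":"array"},"grip_force":{"type":"number"}},"required":["rows"]}

```bash
mkdir -p pics
cat > h.py <<'E'
import numpy as np, cv2
from bench import r
from scipy.spatial.transform import Rotation as R
def snap(n,f=None):
    g=r.grab_frame(n); np.savez(f'{f or n}.npz',**g)
    cv2.imwrite(f'pics/{f or n}.png',g['frame'][:,:,::-1]); return g
def px(g,u,v,z=None):
    K=g['K'];p=cv2.undistortPoints(np.array([[[u,v]]],float),K,np.array(g['distortion']))[0,0]
    T=g['world_from_camera'];d=T[:3,:3]@np.array([p[0],p[1],1])
    if z is None:
        s=float(g['depth'][int(v),int(u)])
    else: s=(z-T[2,3])/d[2]
    return T[:3,3]+s*d
E
python3 - <<'E'
from h import *
for n in('top','side'): snap(n,n+'0')
o=r.get_obs(); print({k:np.round(v,3) for k,v in o.items()})
E
```

```text
{'clock': np.float64(0.1), 'joints': array([-1.224,  0.478,  0.022,  1.556, -0.011,  1.109, -0.083]), 'qvel': array([-0.   , -0.   , -0.001, -0.002,  0.   , -0.003,  0.   ]), 'tau': array([ 4.0000e-03, -5.9776e+01,  1.6130e+00, -2.8195e+01,  1.3000e-02,
        5.0000e-03,  0.0000e+00]), 'tcp_pos': array([0.296, 0.606, 0.249]), 'orientation': array([-7.08e-01, -3.06e+00,  3.00e-03]), 'contact_force': array([-0.042,  0.14 , -0.096]), 'moment': array([-0.061, -0.058,  0.032]), 'gripper_force': np.float64(0.0), 'grip_width': np.float64(0.085)}
```

View pics/top0.png

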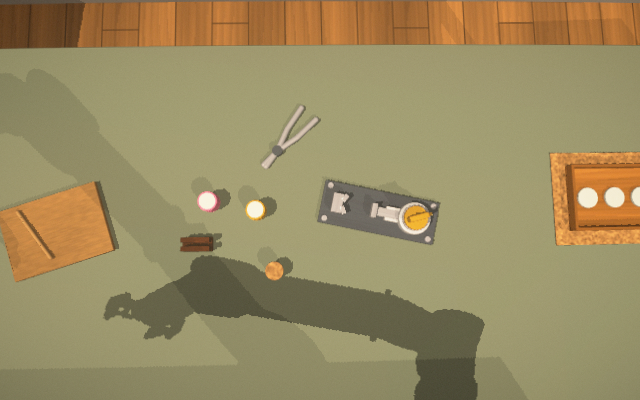

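View pics/side0.png

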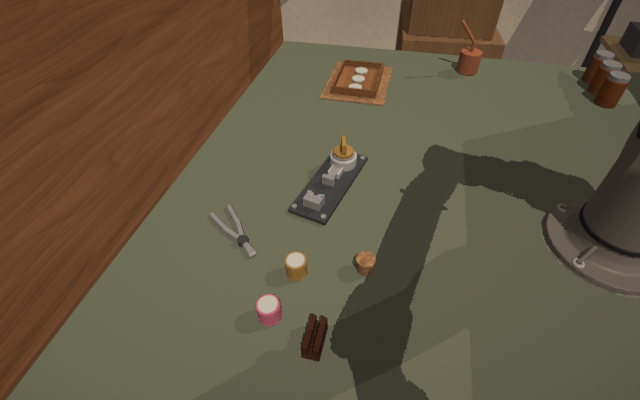

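The top view shows the barrel at (256,210), the pink look-alike at (208,201), the stopper at (275,271) and the card holder at (197,243). The pliers are at (290,135). In the fixture, the V jaw is at (341,203), the sliding jaw at (378,210) and the knob at (417,217).

Run:
```python
from h import *
g=dict(np.load('top0.npz'))
for n,u,v,z in [('barrel',256,210,.04),('pink',208,201,.04),('stop',275,271,.034),('card',197,243,.03),('knob',417,217,.08),('V',341,203,.036),('cTL',325,180,.012),('cTR',439,205,.012),('cBR',433,244,.012),('cBL',318,222,.012),('pl',278,150,.01)]:
    print(n,px(g,u,v,z).round(3),px(g,u,v).round(3))
c=cv2.resize(g['frame'][165:260,305:450],None,fx=5.5,fy=5.5,interpolation=cv2.INTER_CUBIC); cv2.imwrite('pics/c1.png',c[:,:,::-1])
```

```text
barrel [0.583 0.203 0.04 ] [0.583 0.203 0.037]
pink [0.603 0.299 0.04 ] [0.602 0.298 0.041]
stop [0.46  0.166 0.034] [0.46  0.166 0.034]
card [0.519 0.322 0.03 ] [0.519 0.326 0.012]
knob [ 0.561 -0.113  0.08 ] [ 0.561 -0.113  0.081]
V [0.595 0.031 0.036] [0.595 0.031 0.034]
cTL [0.646 0.061 0.012] [ 0.647  0.061 -0.   ]
cTR [ 0.589 -0.177  0.012] [ 0.59  -0.181 -0.001]
cBR [ 0.508 -0.161  0.012] [ 0.508 -0.165 -0.001]
cBL [0.558 0.078 0.012] [ 0.559  0.077 -0.002]
pl [0.711 0.159 0.01 ] [0.71  0.159 0.013]
```

View pics/c1.png

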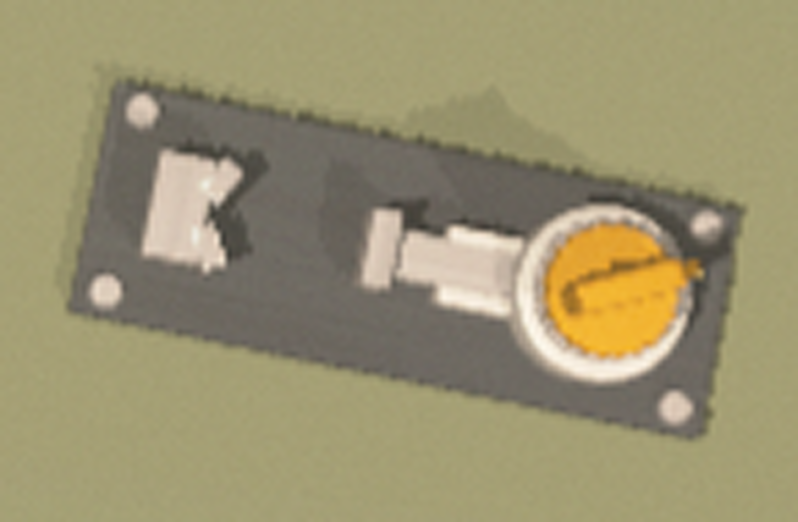

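The enlarged crop shows the disc centre near (416.5,217.4) full-frame, with the sliding jaw a few mm to 1 cm off the seat. The bar runs roughly along world y.

```bash
cat >> h.py <<'E'
def go(x,y,z,yaw):
    """shift (mm) in current tool axes, then turn (deg) about tool axes to point down with tool-y at yaw (deg)"""
    o=r.get_obs(); Rc=R.from_rotvec(o['orientation'])
    ty=np.array([np.cos(np.radians(yaw)),np.sin(np.radians(yaw)),0]); tz=np.array([0,0,-1.])
    Rt=R.from_matrix(np.c_[np.cross(ty,tz),ty,tz])
    c=Rc.as_matrix()[:,1]
    print('t',round(float(o['clock']),2),'pos',o['tcp_pos'].round(4),'yaw',np.degrees(np.arctan2(c[1],c[0])).round(2),'F',o['contact_force'].round(1),'M',o['moment'].round(2),'w',round(float(o['grip_width']),4),'j7',o['joints'][6].round(2))
    print('shift mm',(Rc.inv().apply(np.array([x,y,z])-o['tcp_pos'])*1e3).round(1),'turn deg',np.degrees((Rc.inv()*Rt).as_rotvec()).round(2))
E
python3 - <<'E'
from h import *
go(.583,.203,.2,-12.6)
E
```

```text
t 0.1 pos [0.2963 0.6059 0.2494] yaw 63.94 F [-0.   0.1 -0.1] M [-0.06 -0.06  0.03] w 0.0854 j7 -0.08
shift mm [-434.5 -235.9   49.9] turn deg [-8.000e-02  7.000e-02  7.654e+01]
```

arm_command:
  rows:
    - {"x": -0.033, "y": -0.018, "z": 0.004}
    - {"x": -0.033, "y": -0.018, "z": 0.004}
    - {"x": -0.033, "y": -0.018, "z": 0.004}
    - {"x": -0.033, "y": -0.018, "z": 0.004}
    - {"x": -0.033, "y": -0.018, "z": 0.004}
    - {"x": -0.033, "y": -0.018, "z": 0.004}
    - {"x": -0.033, "y": -0.018, "z": 0.004}
    - {"x": -0.033, "y": -0.018, "z": 0.004}
    - {"x": -0.033, "y": -0.018, "z": 0.004}
    - {"x": -0.033, "y": -0.018, "z": 0.004}

```text
validation failed for argument at $.ro...
```

arm_command:
  rows:
    - {"x": -0.033, "y": -0.018, "z": 0.004}
    - {"x": -0.033, "y": -0.018, "z": 0.004}
    - {"x": -0.033, "y": -0.018, "z": 0.004}
    - {"az": 7}
    - {"az": 7}
    - {"az": 7}
    - {"az": 7}
    - {"az": 7}
    - {"az": 7}
    - {"az": 7}

```text
validation failed for argument at $.ro...
```

arm_command:
  rows:
    - {"az": 7}
    - {"az": 7}
    - {"az": 7}
    - {"az": 7}
    - {"az": 0}
    - {"az": 0}

```text
validation failed for argument at $.ro...
```

Run:
```python
from h import *
go(.583,.203,.2,-12.6)
g=snap('wrist','w1')
print(g['world_from_camera'].round(3))
```

```text
t 0.1 pos [0.2963 0.6059 0.2494] yaw 63.94 F [-0.   0.1 -0.1] M [-0.06 -0.06  0.03] w 0.0854 j7 -0.08
shift mm [-434.5 -235.9   49.9] turn deg [-8.000e-02  7.000e-02  7.654e+01]
[[ 0.439  0.858  0.268  0.228]
 [ 0.899 -0.418 -0.132  0.639]
 [-0.001  0.299 -0.954  0.373]
 [ 0.     0.     0.     1.   ]]
```

View pics/w1.png

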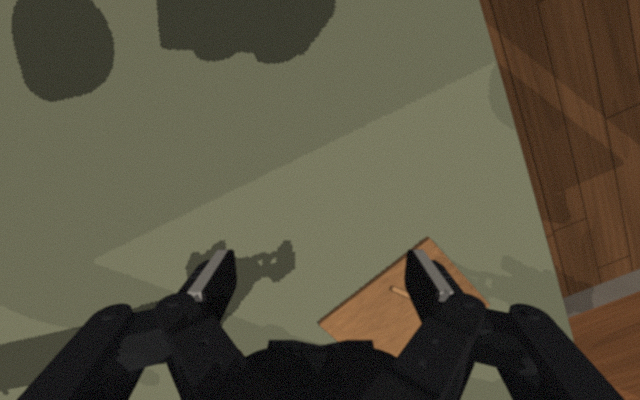

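The moves were refused (all fields seem to be required), so this picture is still the start pose with only open fingers over the bench. I'll resend with full rows.

arm_command:
  rows:
    - {"fingers": 1, "x": -0.033, "y": -0.018, "z": 0.004, "ax": 0, "ay": 0, "az": 0}
    - {"fingers": 1, "x": -0.033, "y": -0.018, "z": 0.004, "ax": 0, "ay": 0, "az": 0}
    - {"fingers": 1, "x": -0.033, "y": -0.018, "z": 0.004, "ax": 0, "ay": 0, "az": 0}
    - {"fingers": 1, "x": -0.033, "y": -0.018, "z": 0.004, "ax": 0, "ay": 0, "az": 0}
    - {"fingers": 1, "x": -0.033, "y": -0.018, "z": 0.004, "ax": 0, "ay": 0, "az": 0}
    - {"fingers": 1, "x": -0.033, "y": -0.018, "z": 0.004, "ax": 0, "ay": 0, "az": 0}
    - {"fingers": 1, "x": -0.033, "y": -0.018, "z": 0.004, "ax": 0, "ay": 0, "az": 0}
    - {"fingers": 1, "x": -0.033, "y": -0.018, "z": 0.004, "ax": 0, "ay": 0, "az": 0}
    - {"fingers": 1, "x": -0.033, "y": -0.018, "z": 0.004, "ax": 0, "ay": 0, "az": 0}
    - {"fingers": 1, "x": -0.033, "y": -0.018, "z": 0.004, "ax": 0, "ay": 0, "az": 0}

```text
clock: 0.98
tcp_pos: [0.5145, 0.2981, 0.21]
orientation: [-0.708, -3.061, 0.0]
contact_force: [0.3, 0.3, -0.3]
grip_width: 0.0856
gripper_force: 0.0
```

arm_command:
  rows:
    - {"fingers": 1, "x": -0.034, "y": -0.018, "z": 0.004, "ax": 0, "ay": 0, "az": 0}
    - {"fingers": 1, "x": -0.034, "y": -0.018, "z": 0.004, "ax": 0, "ay": 0, "az": 0}
    - {"fingers": 1, "x": -0.034, "y": -0.018, "z": 0.002, "ax": 0, "ay": 0, "az": 0}
    - {"fingers": 1, "x": 0, "y": 0, "z": 0, "ax": 0, "ay": 0, "az": 7}
    - {"fingers": 1, "x": 0, "y": 0, "z": 0, "ax": 0, "ay": 0, "az": 7}
    - {"fingers": 1, "x": 0, "y": 0, "z": 0, "ax": 0, "ay": 0, "az": 7}
    - {"fingers": 1, "x": 0, "y": 0, "z": 0, "ax": 0, "ay": 0, "az": 7}
    - {"fingers": 1, "x": 0, "y": 0, "z": 0, "ax": 0, "ay": 0, "az": 7}
    - {"fingers": 1, "x": 0, "y": 0, "z": 0, "ax": 0, "ay": 0, "az": 7}
    - {"fingers": 1, "x": 0, "y": 0, "z": 0, "ax": 0, "ay": 0, "az": 7}

```text
clock: 1.82
tcp_pos: [0.5816, 0.2064, 0.2]
orientation: [-1.921, -2.485, 0.001]
contact_force: [0.4, -0.7, -0.0]
grip_width: 0.0855
gripper_force: 0.0
```

arm_command:
  rows:
    - {"fingers": 1, "x": 0, "y": 0, "z": 0, "ax": 0, "ay": 0, "az": 7}
    - {"fingers": 1, "x": 0, "y": 0, "z": 0, "ax": 0, "ay": 0, "az": 7}
    - {"fingers": 1, "x": 0, "y": 0, "z": 0, "ax": 0, "ay": 0, "az": 7}
    - {"fingers": 1, "x": 0, "y": 0, "z": 0, "ax": 0, "ay": 0, "az": 6.5}
    - {"fingers": 1, "x": 0, "y": 0, "z": 0, "ax": 0, "ay": 0, "az": 0}
    - {"fingers": 1, "x": 0, "y": 0, "z": 0, "ax": 0, "ay": 0, "az": 0}

```text
clock: 2.32
tcp_pos: [0.5816, 0.2066, 0.2]
orientation: [2.447, 1.97, -0.001]
contact_force: [0.1, 0.1, -0.4]
grip_width: 0.0854
gripper_force: 0.0
```

Run:
```python
from h import *
go(.583,.203,.2,-12.6)
g=snap('wrist','w2')
print(g['world_from_camera'].round(3))
```

```text
t 2.32 pos [0.5816 0.2066 0.2   ] yaw -12.35 F [ 0.1  0.1 -0.4] M [-0.03 -0.01 -0.02] w 0.0854 j7 -0.44
shift mm [-3.2  2.1  0. ] turn deg [-0.01  0.03  0.25]
[[ 0.977 -0.203 -0.064  0.598]
 [-0.213 -0.932 -0.292  0.281]
 [-0.     0.299 -0.954  0.324]
 [ 0.     0.     0.     1.   ]]
```

View pics/w2.png

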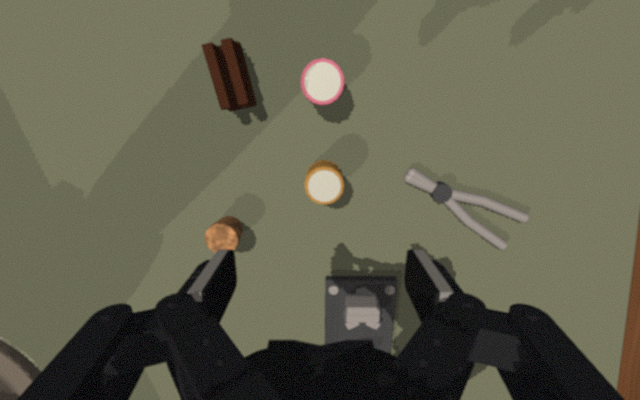

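The view shows the barrel's top at about (324,185), well clear of its neighbours. The fixture's end edge is level in the picture at row 277, so the tool yaw matches the fixture.

Run:
```python
from h import *
g=dict(np.load('w2.npz'))
f=g['frame'].astype(int)
# frosted disc: bright pixels near (324,185)
m=np.zeros((400,640),np.uint8); s=f[160:210,295:350]; m[160:210,295:350]=(s.min(2)>140)
M=cv2.moments(m,True); u,v=M['m10']/M['m00'],M['m01']/M['m00']
b=px(g,u,v,.04); print(u,v,M['m00'],b.round(4),px(g,u,v).round(4))
t=dict(np.load('top0.npz'));f=t['frame'].astype(int);s=f[195:225,240:272];m=(s.min(2)>170).astype(np.uint8);M=cv2.moments(m,True);print('top',M['m00'],px(t,240+M['m10']/M['m00'],195+M['m01']/M['m00'],.04).round(4))
for c in [(326,277),(397,277)]: print(px(g,*c,.012).round(4))
go(b[0],b[1],.027,-12.4)
```

```text
323.83886838868386 185.6420664206642 813.0 [0.5855 0.2051 0.04  ] [0.5856 0.2054 0.0413]
top 205.0 [0.585  0.2052 0.04  ]
[0.5625 0.0832 0.012 ]
[0.6479 0.0645 0.012 ]
t 2.37 pos [0.5816 0.2065 0.2001] yaw -12.34 F [-0.3 -0.1  0.4] M [-0.07  0.04 -0.02] w 0.0856 j7 -0.44
shift mm [ -0.5   4.1 173.1] turn deg [-0.01  0.02  0.06]
```

arm_command:
  rows:
    - {"fingers": 1, "x": 0, "y": 0.004, "z": 0.03, "ax": 0, "ay": 0, "az": 0}
    - {"fingers": 1, "x": 0, "y": 0, "z": 0.035, "ax": 0, "ay": 0, "az": 0}
    - {"fingers": 1, "x": 0, "y": 0, "z": 0.035, "ax": 0, "ay": 0, "az": 0}
    - {"fingers": 1, "x": 0, "y": 0, "z": 0.033, "ax": 0, "ay": 0, "az": 0}
    - {"fingers": 1, "x": 0, "y": 0, "z": 0.025, "ax": 0, "ay": 0, "az": 0}
    - {"fingers": 1, "x": 0, "y": 0, "z": 0.015, "ax": 0, "ay": 0, "az": 0}
    - {"fingers": 1, "x": 0, "y": 0, "z": 0, "ax": 0, "ay": 0, "az": 0}
    - {"fingers": 0.2, "x": 0, "y": 0, "z": 0, "ax": 0, "ay": 0, "az": 0}
    - {"fingers": -1, "x": 0, "y": 0, "z": 0, "ax": 0, "ay": 0, "az": 0}
    - {"fingers": -1, "x": 0, "y": 0, "z": 0, "ax": 0, "ay": 0, "az": 0}
  grip_force: 35

```text
clock: 3.2
tcp_pos: [0.5869, 0.2059, 0.029]
orientation: [2.45, 1.965, 0.004]
contact_force: [-0.5, 0.9, 0.7]
grip_width: 0.0516
gripper_force: 0.0
```

arm_command:
  rows:
    - {"fingers": -1, "x": 0, "y": 0, "z": 0, "ax": 0, "ay": 0, "az": 0}
    - {"fingers": -1, "x": 0, "y": 0, "z": 0, "ax": 0, "ay": 0, "az": 0}
    - {"fingers": -1, "x": 0, "y": 0, "z": 0, "ax": 0, "ay": 0, "az": 0}
    - {"fingers": -1, "x": 0, "y": 0, "z": 0, "ax": 0, "ay": 0, "az": 0}
    - {"fingers": -1, "x": 0, "y": 0, "z": 0, "ax": 0, "ay": 0, "az": 0}

```text
clock: 3.62
tcp_pos: [0.5866, 0.206, 0.029]
orientation: [2.451, 1.966, 0.004]
contact_force: [-0.3, 0.2, 5.1]
grip_width: 0.0388
gripper_force: 34.8
```

Run:
```python
from h import *
go(.585,.205,.027,-12.4)
# fixture geometry from top view depth: jaw tops z 0.036
t=dict(np.load('top0.npz'))
crop=lambda x,y:(305+x/5.5-.4,165+y/5.5-.4)
for n,c,z in [('scr1',(142,110),.013),('scr2',(106,291),.013),('scr3',(707,223),.013),('scr4',(675,408),.013),('disc',(613,288),.053),('hous',(605,293),.04),('jawT',(389,210),.036),('jawB',(377,288),.036),('faceT',(374,208),.036),('faceB',(361,286),.036),('Vtip T',(238,165),.036),('Vtip B',(217,270),.036),('Vapex',(207,213),.036),('bar1',(570,300),.082),('bar2',(697,267),.082)]:
    print(n,px(t,*crop(*c),z).round(4))
```

```text
t 3.62 pos [0.5866 0.206  0.029 ] yaw -12.53 F [-0.3  0.2  5.1] M [-0.04  0.29 -0.01] w 0.0388 j7 -0.35
shift mm [-1.3 -1.3  2. ] turn deg [ 0.09 -0.1  -0.13]
scr1 [0.6356 0.0502 0.013 ]
scr2 [0.5671 0.0652 0.013 ]
scr3 [ 0.5891 -0.1647  0.013 ]
scr4 [ 0.5191 -0.1494  0.013 ]
disc [ 0.5627 -0.1178  0.053 ]
hous [ 0.5616 -0.1179  0.04  ]
jawT [ 0.594  -0.0393  0.036 ]
jawB [ 0.5651 -0.034   0.036 ]
faceT [ 0.5948 -0.0338  0.036 ]
faceB [ 0.566  -0.0281  0.036 ]
Vtip T [0.6116 0.0163 0.036 ]
Vtip B [0.5728 0.0251 0.036 ]
Vapex [0.5939 0.0283 0.036 ]
bar1 [ 0.5571 -0.0953  0.082 ]
bar2 [ 0.5679 -0.141   0.082 ]
```

arm_command:
  rows:
    - {"fingers": -1, "x": 0, "y": 0, "z": -0.015, "ax": 0, "ay": 0, "az": 0}
    - {"fingers": -1, "x": 0, "y": 0, "z": -0.03, "ax": 0, "ay": 0, "az": 0}
    - {"fingers": -1, "x": 0, "y": 0, "z": -0.025, "ax": 0, "ay": 0, "az": 0}
    - {"fingers": -1, "x": -0.02, "y": 0.005, "z": 0, "ax": 0, "ay": 0, "az": 0}
    - {"fingers": -1, "x": -0.035, "y": 0.009, "z": 0, "ax": 0, "ay": 0, "az": 0}
    - {"fingers": -1, "x": -0.035, "y": 0.009, "z": 0, "ax": 0, "ay": 0, "az": 0}
    - {"fingers": -1, "x": -0.035, "y": 0.008, "z": 0, "ax": 0, "ay": 0, "az": 0}
    - {"fingers": -1, "x": -0.035, "y": 0.008, "z": 0, "ax": 0, "ay": 0, "az": 0}
    - {"fingers": -1, "x": -0.03, "y": 0.006, "z": 0, "ax": 0, "ay": 0, "az": 0}
    - {"fingers": -1, "x": -0.008, "y": 0.001, "z": 0, "ax": 0, "ay": 0, "az": 0}

```text
clock: 4.45
tcp_pos: [0.5872, -0.005, 0.0984]
orientation: [2.456, 1.954, -0.001]
contact_force: [0.1, -1.0, -1.4]
grip_width: 0.039
gripper_force: 35.6
```

arm_command:
  rows:
    - {"fingers": -1, "x": 0, "y": 0, "z": 0, "ax": 0, "ay": 0, "az": 0}
    - {"fingers": -1, "x": 0, "y": 0, "z": 0, "ax": 0, "ay": 0, "az": 0}
    - {"fingers": -1, "x": 0, "y": 0, "z": 0, "ax": 0, "ay": 0, "az": 0}

```text
clock: 4.7
tcp_pos: [0.5878, 0.0047, 0.0974]
orientation: [-2.448, -1.968, -0.002]
contact_force: [0.6, -0.0, -1.6]
grip_width: 0.0387
gripper_force: 35.6
```

Run:
```python
from h import *
go(.5888,.0033,.041,-12.4)
g=snap('wrist','w3'); snap('top','top3')
```

```text
t 4.7 pos [0.5878 0.0047 0.0974] yaw -12.41 F [ 0.6 -0.  -1.6] M [ 0.03 -0.05 -0.01] w 0.0387 j7 -0.05
shift mm [-1.2  1.3 56.4] turn deg [-0.   -0.09 -0.01]
```

View pics/w3.png

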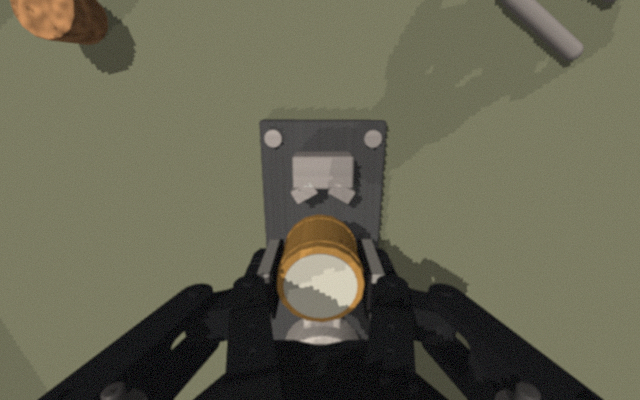

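The view shows the V jaw block from (293,152) to (354,187), the screws at (273,138) and (373,138), and the plate edge at row 120. The held barrel's top disc is centred near (321,286).

Run:
```python
from h import *
g=dict(np.load('w3.npz'))
yaw=np.radians(-12.4); X=np.array([np.cos(yaw),np.sin(yaw)]);Y=np.array([-X[1],X[0]])
n=np.array([.5890,.0043])
def fx(nm,u,v,z):
    p=px(g,u,v,z); d=p[:2]-n; print(nm,p.round(4),'fix x,y mm',(d@X*1e3).round(1),(d@Y*1e3).round(1))
fx('edgeL',262,121,.012);fx('edgeR',386,121,.012);fx('s1',273,138,.013);fx('s2',373,138,.013)
fx('blkTL',293,152,.036);fx('blkTR',354,152,.036);fx('apex',324,188,.036);fx('tipL',304,203,.036);fx('tipR',343,203,.036);fx('tipLo',292,197,.036);fx('tipRo',354,197,.036)
f=g['frame'].astype(int);m=np.zeros((400,640),np.uint8)
fx('barrel',321.5,286,.097-.029+.04)
print('d',g['depth'][286,321])
f=dict(np.load('top0.npz')); g=f
fx('edge top cam',(325+318)/2,(180+222)/2,.012); fx('edge other',436,224.5,.012); fx('scr a',*(305+142/5.5-.4,165+110/5.5-.4),.013)
c=cv2.resize(np.load('w3.npz')['frame'][110:350,225:425],None,fx=2.5,fy=2.5,interpolation=cv2.INTER_CUBIC); cv2.imwrite('pics/c3.png',c[:,:,::-1])
```

```text
edgeL [0.5628 0.0781 0.012 ] fix x,y mm -41.5 66.5
edgeR [0.6474 0.0596 0.012 ] fix x,y mm 45.1 66.5
s1 [0.5674 0.0652 0.013 ] fix x,y mm -34.2 54.9
s2 [0.6364 0.0501 0.013 ] fix x,y mm 36.5 54.9
blkTL [0.5817 0.0555 0.036 ] fix x,y mm -18.2 48.4
blkTR [0.6196 0.0471 0.036 ] fix x,y mm 20.7 48.4
apex [0.5959 0.028  0.036 ] fix x,y mm 1.7 24.6
tipL [0.5806 0.0206 0.036 ] fix x,y mm -11.7 14.1
tipR [0.6062 0.015  0.036 ] fix x,y mm 14.5 14.2
tipLo [0.5738 0.0264 0.036 ] fix x,y mm -19.6 18.4
tipRo [0.6142 0.0176 0.036 ] fix x,y mm 21.8 18.4
barrel [0.5885 0.0029 0.108 ] fix x,y mm -0.2 -1.4
d 0.13107564
edge top cam [0.6016 0.0694 0.012 ] fix x,y mm -1.7 66.3
edge other [ 0.5485 -0.1693  0.012 ] fix x,y mm -2.3 -178.2
scr a [0.6356 0.0502 0.013 ] fix x,y mm 35.7 54.8
```

View pics/c3.png

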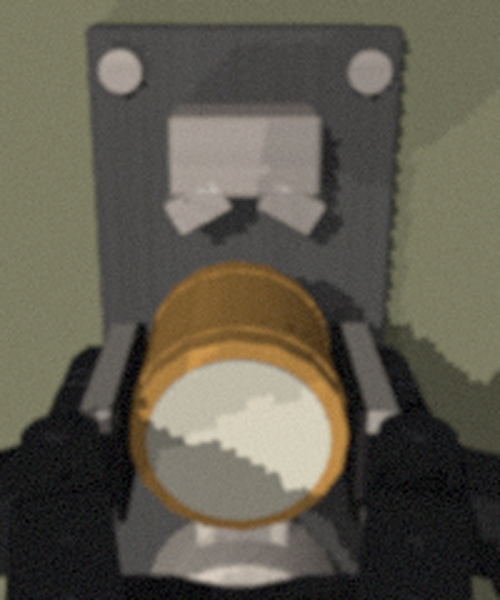

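arm_command:
  rows:
    - {"fingers": -1, "x": -0.001, "y": 0.0017, "z": 0, "ax": 0, "ay": 0, "az": 0}
    - {"fingers": -1, "x": 0, "y": 0, "z": 0.012, "ax": 0, "ay": 0, "az": 0}
    - {"fingers": -1, "x": 0, "y": 0, "z": 0.012, "ax": 0, "ay": 0, "az": 0}
    - {"fingers": -1, "x": 0, "y": 0, "z": 0.012, "ax": 0, "ay": 0, "az": 0}
    - {"fingers": -1, "x": 0, "y": 0, "z": 0.01, "ax": 0, "ay": 0, "az": 0}
    - {"fingers": -1, "x": 0, "y": 0, "z": 0.006, "ax": 0, "ay": 0, "az": 0}
    - {"fingers": -1, "x": 0, "y": 0, "z": 0.003, "ax": 0, "ay": 0, "az": 0}
    - {"fingers": -1, "x": 0, "y": 0, "z": 0.001, "ax": 0, "ay": 0, "az": 0}
    - {"fingers": -1, "x": 0, "y": 0, "z": 0, "ax": 0, "ay": 0, "az": 0}
    - {"fingers": -1, "x": 0, "y": 0, "z": 0, "ax": 0, "ay": 0, "az": 0}

```text
clock: 5.63
tcp_pos: [0.5892, 0.0008, 0.0413]
orientation: [2.451, 1.965, 0.0]
contact_force: [0.8, 0.5, -2.6]
grip_width: 0.0392
gripper_force: 35.6
```

Run:
```python
from h import *
go(.5896,.0034,.0405,-12.4)
```

```text
t 5.63 pos [0.5892 0.0008 0.0413] yaw -12.58 F [ 0.8  0.5 -2.6] M [-0.04 -0.    0.02] w 0.0392 j7 -0.01
shift mm [ 2.7 -0.1  0.8] turn deg [ 0.02 -0.   -0.18]
```

arm_command:
  rows:
    - {"fingers": -1, "x": 0, "y": 0, "z": 0, "ax": 0, "ay": 0, "az": 0}
    - {"fingers": -1, "x": 0, "y": 0, "z": 0, "ax": 0, "ay": 0, "az": 0}
    - {"fingers": -1, "x": 0, "y": 0, "z": 0, "ax": 0, "ay": 0, "az": 0}

```text
clock: 5.88
tcp_pos: [0.5891, 0.0009, 0.0413]
orientation: [2.451, 1.965, 0.0]
contact_force: [-0.2, 0.3, -2.0]
grip_width: 0.0393
gripper_force: 35.6
```

Run:
```python
from h import *
go(.5896,.0034,.0405,-12.4)
```

```text
t 5.88 pos [0.5891 0.0009 0.0413] yaw -12.56 F [-0.2  0.3 -2. ] M [ 0.05 -0.02 -0.02] w 0.0393 j7 -0.01
shift mm [ 2.5 -0.1  0.8] turn deg [ 0.02 -0.   -0.16]
```

arm_command:
  rows:
    - {"fingers": -1, "x": 0.0025, "y": 0, "z": 0, "ax": 0, "ay": 0, "az": 0}
    - {"fingers": -1, "x": 0, "y": 0, "z": 0.001, "ax": 0, "ay": 0, "az": 0}
    - {"fingers": -1, "x": 0, "y": 0, "z": 0.0005, "ax": 0, "ay": 0, "az": 0}
    - {"fingers": -1, "x": 0, "y": 0, "z": 0, "ax": 0, "ay": 0, "az": 0}
    - {"fingers": -1, "x": 0, "y": 0, "z": 0, "ax": 0, "ay": 0, "az": 0}
    - {"fingers": -1, "x": 0, "y": 0, "z": 0, "ax": 0, "ay": 0, "az": 0}

```text
clock: 6.38
tcp_pos: [0.5898, 0.0038, 0.041]
orientation: [-2.451, -1.965, -0.002]
contact_force: [-4.1, 0.0, 10.4]
grip_width: 0.0389
gripper_force: 37.0
```

arm_command:
  rows:
    - {"fingers": 0, "x": 0, "y": 0, "z": -0.001, "ax": 0, "ay": 0, "az": 0}
    - {"fingers": 0.3, "x": 0, "y": 0, "z": 0, "ax": 0, "ay": 0, "az": 0}
    - {"fingers": 0.3, "x": 0, "y": 0, "z": 0, "ax": 0, "ay": 0, "az": 0}
    - {"fingers": 0.3, "x": 0, "y": 0, "z": 0, "ax": 0, "ay": 0, "az": 0}
    - {"fingers": 0.3, "x": 0, "y": 0, "z": 0, "ax": 0, "ay": 0, "az": 0}
    - {"fingers": 0.3, "x": 0, "y": 0, "z": -0.02, "ax": 0, "ay": 0, "az": 0}
    - {"fingers": 0.3, "x": 0, "y": 0, "z": -0.035, "ax": 0, "ay": 0, "az": 0}
    - {"fingers": 0.3, "x": 0, "y": 0, "z": -0.035, "ax": 0, "ay": 0, "az": 0}
    - {"fingers": 0.3, "x": 0, "y": 0, "z": -0.03, "ax": 0, "ay": 0, "az": 0}
    - {"fingers": 0.3, "x": 0, "y": 0, "z": 0, "ax": 0, "ay": 0, "az": 0}

```text
clock: 7.22
tcp_pos: [0.5932, 0.0029, 0.1667]
orientation: [2.448, 1.961, 0.013]
contact_force: [0.6, -1.0, -0.1]
grip_width: 0.0556
gripper_force: 0.0
```

arm_command:
  rows:
    - {"fingers": 0.3, "x": -0.02, "y": 0, "z": 0, "ax": 0, "ay": 0, "az": 0}
    - {"fingers": 0.3, "x": -0.03, "y": 0, "z": 0, "ax": 0, "ay": 0, "az": 0}
    - {"fingers": 0.3, "x": -0.02, "y": 0, "z": 0, "ax": 0, "ay": 0, "az": 0}
    - {"fingers": 0.3, "x": 0, "y": 0, "z": 0, "ax": 0, "ay": 0, "az": 0}
    - {"fingers": 0.3, "x": 0, "y": 0, "z": 0, "ax": 0, "ay": 0, "az": 0}
    - {"fingers": 0.3, "x": 0, "y": 0, "z": 0, "ax": 0, "ay": 0, "az": 0}
    - {"fingers": 0.3, "x": 0, "y": 0, "z": 0, "ax": 0, "ay": 0, "az": 0}

```text
clock: 7.8
tcp_pos: [0.5746, -0.0635, 0.1604]
orientation: [-2.449, -1.967, -0.0]
contact_force: [-0.5, -0.7, 0.8]
grip_width: 0.0553
gripper_force: 0.0
```

Run:
```python
from h import *
go(.5625,-.118,.074,-12.4)
g=snap('wrist','w4')
```

```text
t 7.8 pos [ 0.5746 -0.0635  0.1604] yaw -12.45 F [-0.5 -0.7  0.8] M [0.   0.03 0.02] w 0.0553 j7 0.02
shift mm [-55.9  -0.   86.4] turn deg [-0.02 -0.03 -0.05]
```

View pics/w4.png

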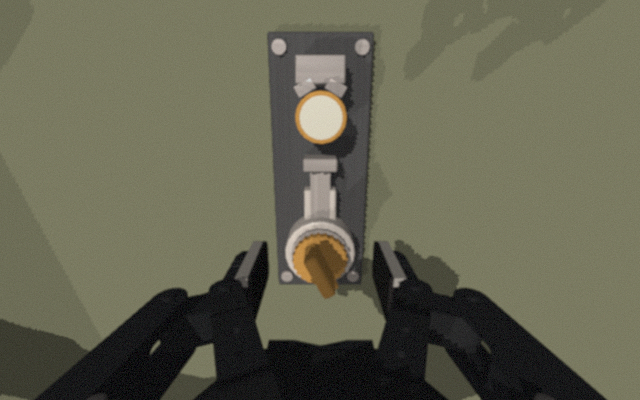

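The barrel stands upright against the V, with its top at (321,117). The jaw face at row 158 is still off it, and the bar runs from about (310,248) to (329,297). I'll fit the bar from the depth image.

```bash
cat >> h.py <<'E'
def cloud(g,u0,u1,v0,v1):
    U,V=np.meshgrid(np.arange(u0,u1),np.arange(v0,v1))
    uv=np.stack([U.ravel(),V.ravel()],1).astype(float)
    p=cv2.undistortPoints(uv[:,None],g['K'],np.array(g['distortion']))[:,0]
    d=g['depth'][v0:v1,u0:u1].ravel(); T=g['world_from_camera']
    return (np.c_[p,np.ones(len(p))]*d[:,None])@T[:3,:3].T+T[:3,3]
def bar(g,u0,u1,v0,v1,zl=.076):
    P=cloud(g,u0,u1,v0,v1); Q=P[(P[:,2]>zl)&(P[:,2]<.092)]
    (c,s,a)=cv2.minAreaRect(Q[:,:2].astype(np.float32))
    a=a if s[0]>s[1] else a+90
    print('bar n',len(Q),'zmed',np.median(Q[:,2]).round(4),'mean',Q[:,:2].mean(0).round(4),'rect',np.round(c,4),'size',np.round(s,4),'yaw',round((a+90)%180-90,1))
E
python3 - <<'E'
from h import *
g=dict(np.load('w4.npz')); bar(g,290,350,230,305)
t=dict(np.load('top3.npz'))
g=dict(np.load('top0.npz')); bar(g,400,440,200,235)
E
```

```text
bar n 705 zmed 0.082 mean [ 0.5631 -0.1158] rect [ 0.5626 -0.1177] size [0.0125 0.0402] yaw -76.4
bar n 122 zmed 0.0801 mean [ 0.5624 -0.117 ] rect [ 0.5626 -0.1175] size [0.0119 0.0397] yaw -76.3
```

arm_command:
  rows:
    - {"fingers": 0.3, "x": -0.015, "y": 0, "z": 0.01, "ax": 0, "ay": 0, "az": 0}
    - {"fingers": 0.3, "x": -0.025, "y": 0, "z": 0.02, "ax": 0, "ay": 0, "az": 0}
    - {"fingers": 0.3, "x": -0.0155, "y": 0, "z": 0.02, "ax": 0, "ay": 0, "az": 0}
    - {"fingers": 0.3, "x": 0, "y": 0, "z": 0, "ax": 0, "ay": 0, "az": -6.5}
    - {"fingers": 0.3, "x": 0, "y": 0, "z": 0, "ax": 0, "ay": 0, "az": -6.5}
    - {"fingers": 0.3, "x": 0, "y": 0, "z": 0, "ax": 0, "ay": 0, "az": -6.5}
    - {"fingers": 0.3, "x": 0, "y": 0, "z": 0, "ax": 0, "ay": 0, "az": -6.5}
    - {"fingers": 0.3, "x": 0, "y": 0, "z": 0, "ax": 0, "ay": 0, "az": 0}
    - {"fingers": 0.3, "x": 0, "y": 0, "z": 0, "ax": 0, "ay": 0, "az": 0}
    - {"fingers": 0.3, "x": 0, "y": 0, "z": 0, "ax": 0, "ay": 0, "az": 0}

```text
clock: 8.68
tcp_pos: [0.5624, -0.1186, 0.1107]
orientation: [-1.949, -2.464, -0.0]
contact_force: [0.9, 0.5, -0.3]
grip_width: 0.0556
gripper_force: 0.0
```

Run:
```python
from h import *
go(.5626,-.1176,.0755,13.7)
```

```text
t 8.68 pos [ 0.5624 -0.1186  0.1107] yaw 13.3 F [ 0.9  0.5 -0.3] M [-0.04  0.03 -0.03] w 0.0556 j7 0.53
shift mm [ 0.9  0.4 35.2] turn deg [ 0.   -0.01 -0.4 ]
```

arm_command:
  rows:
    - {"fingers": 0.3, "x": 0.001, "y": 0.0004, "z": 0.015, "ax": 0, "ay": 0, "az": -0.4}
    - {"fingers": 0.3, "x": 0, "y": 0, "z": 0.012, "ax": 0, "ay": 0, "az": 0}
    - {"fingers": 0.3, "x": 0, "y": 0, "z": 0.008, "ax": 0, "ay": 0, "az": 0}
    - {"fingers": 0.3, "x": 0, "y": 0, "z": 0, "ax": 0, "ay": 0, "az": 0}
    - {"fingers": -0.2, "x": 0, "y": 0, "z": 0, "ax": 0, "ay": 0, "az": 0}
    - {"fingers": -0.5, "x": 0, "y": 0, "z": 0, "ax": 0, "ay": 0, "az": 0}
    - {"fingers": -1, "x": 0, "y": 0, "z": 0, "ax": 0, "ay": 0, "az": 0}
    - {"fingers": -1, "x": 0, "y": 0, "z": 0, "ax": 0, "ay": 0, "az": 0}
    - {"fingers": -1, "x": 0, "y": 0, "z": 0, "ax": 0, "ay": 0, "az": 0}
    - {"fingers": -1, "x": 0, "y": 0, "z": 0, "ax": 0, "ay": 0, "az": 0}
  grip_force: 40

```text
clock: 9.52
tcp_pos: [0.5624, -0.1183, 0.0764]
orientation: [1.938, 2.472, 0.0]
contact_force: [-2.1, -0.2, 6.5]
grip_width: 0.0113
gripper_force: 41.5
```

arm_command:
  rows:
    - {"fingers": -1, "x": 0, "y": 0, "z": 0, "ax": 0, "ay": 0, "az": 0}
    - {"fingers": -1, "x": 0, "y": 0, "z": 0, "ax": 0, "ay": 0, "az": 0}
    - {"fingers": -1, "x": 0, "y": 0, "z": 0, "ax": 0, "ay": 0, "az": 0}

```text
clock: 9.77
tcp_pos: [0.5625, -0.1183, 0.0764]
orientation: [1.938, 2.472, 0.0]
contact_force: [-1.1, -0.3, 6.1]
grip_width: 0.0115
gripper_force: 41.5
```

Run:
```python
from h import *
go(.5626,-.1176,.0755,13.7)
```

```text
t 9.77 pos [ 0.5625 -0.1183  0.0764] yaw 13.82 F [-1.1 -0.3  6.1] M [-0.06  0.54 -0.02] w 0.0115 j7 0.56
shift mm [0.7 0.3 0.9] turn deg [0.02 0.   0.12]
```

arm_command:
  rows:
    - {"fingers": -1, "x": 0, "y": 0, "z": 0, "ax": 0, "ay": 0, "az": 1}
    - {"fingers": -1, "x": 0, "y": 0, "z": 0, "ax": 0, "ay": 0, "az": 1.5}
    - {"fingers": -1, "x": 0, "y": 0, "z": 0, "ax": 0, "ay": 0, "az": 2}
    - {"fingers": -1, "x": 0, "y": 0, "z": 0, "ax": 0, "ay": 0, "az": 2}
    - {"fingers": -1, "x": 0, "y": 0, "z": 0, "ax": 0, "ay": 0, "az": 2}
    - {"fingers": -1, "x": 0, "y": 0, "z": 0, "ax": 0, "ay": 0, "az": 2}
    - {"fingers": -1, "x": 0, "y": 0, "z": 0, "ax": 0, "ay": 0, "az": 2}
    - {"fingers": -1, "x": 0, "y": 0, "z": 0, "ax": 0, "ay": 0, "az": 2}
    - {"fingers": -1, "x": 0, "y": 0, "z": 0, "ax": 0, "ay": 0, "az": 2}
    - {"fingers": -1, "x": 0, "y": 0, "z": 0, "ax": 0, "ay": 0, "az": 2}

```text
clock: 10.6
tcp_pos: [0.5622, -0.1184, 0.0764]
orientation: [2.311, 2.128, -0.0]
contact_force: [-4.2, -0.3, 8.1]
grip_width: 0.011
gripper_force: 41.7
```

Run:
```python
from h import *
go(.5626,-.1176,.0755,13.7)
```

```text
t 10.6 pos [ 0.5622 -0.1184  0.0764] yaw -4.73 F [-4.2 -0.3  8.1] M [-0.14  0.73  0.25] w 0.011 j7 0.3
shift mm [0.8 0.3 0.9] turn deg [-0.000e+00  1.000e-02 -1.843e+01]
```

arm_command:
  rows:
    - {"fingers": -1, "x": 0, "y": 0, "z": 0, "ax": 0, "ay": 0, "az": 2}
    - {"fingers": -1, "x": 0, "y": 0, "z": 0, "ax": 0, "ay": 0, "az": 2}
    - {"fingers": -1, "x": 0, "y": 0, "z": 0, "ax": 0, "ay": 0, "az": 2}
    - {"fingers": -1, "x": 0, "y": 0, "z": 0, "ax": 0, "ay": 0, "az": 2}
    - {"fingers": -1, "x": 0, "y": 0, "z": 0, "ax": 0, "ay": 0, "az": 2}
    - {"fingers": -1, "x": 0, "y": 0, "z": 0, "ax": 0, "ay": 0, "az": 2}
    - {"fingers": -1, "x": 0, "y": 0, "z": 0, "ax": 0, "ay": 0, "az": 2}
    - {"fingers": -1, "x": 0, "y": 0, "z": 0, "ax": 0, "ay": 0, "az": 2}
    - {"fingers": -1, "x": 0, "y": 0, "z": 0, "ax": 0, "ay": 0, "az": 2}
    - {"fingers": -1, "x": 0, "y": 0, "z": 0, "ax": 0, "ay": 0, "az": 2}

```text
clock: 11.43
tcp_pos: [0.562, -0.1184, 0.0764]
orientation: [-2.645, -1.694, 0.001]
contact_force: [-4.1, -0.4, 8.2]
grip_width: 0.0112
gripper_force: 41.8
```

Run:
```python
from h import *
go(.5626,-.1176,.0755,13.7)
```

```text
t 11.43 pos [ 0.562  -0.1184  0.0764] yaw -24.74 F [-4.1 -0.4  8.2] M [-0.11  0.87  0.21] w 0.0112 j7 0.02
shift mm [0.9 0.2 0.9] turn deg [-3.000e-02 -0.000e+00 -3.844e+01]
```

arm_command:
  rows:
    - {"fingers": -1, "x": 0, "y": 0, "z": 0, "ax": 0, "ay": 0, "az": 2}
    - {"fingers": -1, "x": 0, "y": 0, "z": 0, "ax": 0, "ay": 0, "az": 2}
    - {"fingers": -1, "x": 0, "y": 0, "z": 0, "ax": 0, "ay": 0, "az": 2}
    - {"fingers": -1, "x": 0, "y": 0, "z": 0, "ax": 0, "ay": 0, "az": 2}
    - {"fingers": -1, "x": 0, "y": 0, "z": 0, "ax": 0, "ay": 0, "az": 2}
    - {"fingers": -1, "x": 0, "y": 0, "z": 0, "ax": 0, "ay": 0, "az": 2}
    - {"fingers": -1, "x": 0, "y": 0, "z": 0, "ax": 0, "ay": 0, "az": 2}
    - {"fingers": -1, "x": 0, "y": 0, "z": 0, "ax": 0, "ay": 0, "az": 2}
    - {"fingers": -1, "x": 0, "y": 0, "z": 0, "ax": 0, "ay": 0, "az": 2}
    - {"fingers": -1, "x": 0, "y": 0, "z": 0, "ax": 0, "ay": 0, "az": 2}

```text
clock: 12.27
tcp_pos: [0.5618, -0.1182, 0.0764]
orientation: [-2.899, -1.209, 0.001]
contact_force: [-5.0, -0.2, 9.1]
grip_width: 0.0113
gripper_force: 42.0
```

Run:
```python
from h import *
go(.5626,-.1176,.0755,13.7)
```

```text
t 12.27 pos [ 0.5618 -0.1182  0.0764] yaw -44.73 F [-5.  -0.2  9.1] M [-0.04  1.05  0.27] w 0.0113 j7 -0.25
shift mm [1.  0.1 0.9] turn deg [-6.000e-02 -1.000e-02 -5.843e+01]
```

arm_command:
  rows:
    - {"fingers": -1, "x": 0, "y": 0, "z": 0, "ax": 0, "ay": 0, "az": 2}
    - {"fingers": -1, "x": 0, "y": 0, "z": 0, "ax": 0, "ay": 0, "az": 2}
    - {"fingers": -1, "x": 0, "y": 0, "z": 0, "ax": 0, "ay": 0, "az": 2}
    - {"fingers": -1, "x": 0, "y": 0, "z": 0, "ax": 0, "ay": 0, "az": 2}
    - {"fingers": -1, "x": 0, "y": 0, "z": 0, "ax": 0, "ay": 0, "az": 2}

```text
clock: 12.68
tcp_pos: [0.5617, -0.1182, 0.0764]
orientation: [-2.993, -0.952, 0.001]
contact_force: [-4.4, 0.8, 9.8]
grip_width: 0.0115
gripper_force: 42.1
```

Run:
```python
from h import *
go(.5626,-.1176,.0755,13.7)
```

```text
t 12.68 pos [ 0.5617 -0.1182  0.0764] yaw -54.73 F [-4.4  0.8  9.8] M [0.01 1.16 0.24] w 0.0115 j7 -0.39
shift mm [1.1 0.1 0.8] turn deg [-8.000e-02 -1.000e-02 -6.843e+01]
```

arm_command:
  rows:
    - {"fingers": -1, "x": 0, "y": 0, "z": 0, "ax": 0, "ay": 0, "az": 1.5}
    - {"fingers": -1, "x": 0, "y": 0, "z": 0, "ax": 0, "ay": 0, "az": 1.5}
    - {"fingers": -1, "x": 0, "y": 0, "z": 0, "ax": 0, "ay": 0, "az": 1.5}

```text
clock: 12.93
tcp_pos: [0.5617, -0.1181, 0.0764]
orientation: [-3.028, -0.834, 0.002]
contact_force: [-6.4, 0.3, 9.5]
grip_width: 0.0111
gripper_force: 42.1
```

```bash
python3 -c "
from h import *
go(.5626,-.1176,.0755,13.7)"
```

```text
t 12.93 pos [ 0.5617 -0.1181  0.0764] yaw -59.2 F [-6.4  0.3  9.5] M [0.08 1.09 0.28] w 0.0111 j7 -0.45
shift mm [1.1 0.  0.9] turn deg [-9.00e-02 -1.00e-02 -7.29e+01]
```

arm_command:
  rows:
    - {"fingers": -1, "x": 0, "y": 0, "z": 0, "ax": 0, "ay": 0, "az": 1.5}
    - {"fingers": -1, "x": 0, "y": 0, "z": 0, "ax": 0, "ay": 0, "az": 1.5}
    - {"fingers": -1, "x": 0, "y": 0, "z": 0, "ax": 0, "ay": 0, "az": 1.5}

```text
clock: 13.18
tcp_pos: [0.5616, -0.1181, 0.0763]
orientation: [-3.058, -0.714, 0.002]
contact_force: [-4.6, 1.7, 10.0]
grip_width: 0.0111
gripper_force: 42.1
```

```bash
python3 -c "
from h import *
go(.5626,-.1176,.0755,13.7)"
```

```text
t 13.18 pos [ 0.5616 -0.1181  0.0763] yaw -63.7 F [-4.6  1.7 10. ] M [0.12 1.15 0.24] w 0.0111 j7 -0.51
shift mm [ 1.1 -0.   0.8] turn deg [-1.00e-01 -1.00e-02 -7.74e+01]
```

arm_command:
  rows:
    - {"fingers": -1, "x": 0, "y": 0, "z": 0, "ax": 0, "ay": 0, "az": 1.5}
    - {"fingers": -1, "x": 0, "y": 0, "z": 0, "ax": 0, "ay": 0, "az": 1.5}
    - {"fingers": -1, "x": 0, "y": 0, "z": 0, "ax": 0, "ay": 0, "az": 1.5}

```text
clock: 13.43
tcp_pos: [0.5616, -0.118, 0.0764]
orientation: [-3.084, -0.594, 0.002]
contact_force: [-4.7, 0.3, 9.4]
grip_width: 0.0112
gripper_force: 42.1
```

```bash
python3 -c "
from h import *
go(.5626,-.1176,.0755,13.7)"
```

```text
t 13.43 pos [ 0.5616 -0.118   0.0764] yaw -68.2 F [-4.7  0.3  9.4] M [0.15 1.22 0.24] w 0.0112 j7 -0.57
shift mm [ 1.1 -0.   0.9] turn deg [-1.00e-01 -1.00e-02 -8.19e+01]
```

arm_command:
  rows:
    - {"fingers": -1, "x": 0, "y": 0, "z": 0, "ax": 0, "ay": 0, "az": 1.5}
    - {"fingers": -1, "x": 0, "y": 0, "z": 0, "ax": 0, "ay": 0, "az": 1.5}

```text
clock: 13.6
tcp_pos: [0.5615, -0.118, 0.0763]
orientation: [-3.098, -0.513, 0.002]
contact_force: [-5.8, 1.0, 9.3]
grip_width: 0.0114
gripper_force: 42.2
```

```bash
python3 -c "
from h import *
go(.5626,-.1176,.0755,13.7)"
```

```text
t 13.6 pos [ 0.5615 -0.118   0.0763] yaw -71.2 F [-5.8  1.   9.3] M [0.12 1.28 0.26] w 0.0114 j7 -0.61
shift mm [ 1.1 -0.   0.8] turn deg [-1.10e-01 -1.00e-02 -8.49e+01]
```

arm_command:
  rows:
    - {"fingers": -1, "x": 0, "y": 0, "z": 0, "ax": 0, "ay": 0, "az": 1.5}
    - {"fingers": -1, "x": 0, "y": 0, "z": 0, "ax": 0, "ay": 0, "az": 1.5}

```text
clock: 13.77
tcp_pos: [0.5616, -0.118, 0.0763]
orientation: [-3.111, -0.432, 0.002]
contact_force: [-5.3, 0.8, 10.3]
grip_width: 0.0114
gripper_force: 42.2
```

```bash
python3 -c "
from h import *
go(.5626,-.1176,.0755,13.7)"
```

```text
t 13.77 pos [ 0.5616 -0.118   0.0763] yaw -74.2 F [-5.3  0.8 10.3] M [0.21 1.25 0.26] w 0.0114 j7 -0.65
shift mm [ 1.1 -0.1  0.8] turn deg [-1.20e-01 -1.00e-02 -8.79e+01]
```

arm_command:
  rows:
    - {"fingers": -1, "x": 0, "y": 0, "z": 0, "ax": 0, "ay": 0, "az": 1.5}
    - {"fingers": -1, "x": 0, "y": 0, "z": 0, "ax": 0, "ay": 0, "az": 1.5}

```text
clock: 13.93
tcp_pos: [0.5615, -0.1179, 0.0763]
orientation: [-3.121, -0.35, 0.002]
contact_force: [-6.2, 0.6, 10.0]
grip_width: 0.0113
gripper_force: 42.3
```

```bash
python3 -c "
from h import *
go(.5626,-.1176,.0755,13.7)"
```

```text
t 13.93 pos [ 0.5615 -0.1179  0.0763] yaw -77.19 F [-6.2  0.6 10. ] M [0.22 1.27 0.32] w 0.0113 j7 -0.69
shift mm [ 1.1 -0.1  0.8] turn deg [-1.200e-01 -1.000e-02 -9.089e+01]
```

arm_command:
  rows:
    - {"fingers": -1, "x": 0, "y": 0, "z": 0, "ax": 0, "ay": 0, "az": 1.5}
    - {"fingers": -1, "x": 0, "y": 0, "z": 0, "ax": 0, "ay": 0, "az": 1.5}

```text
clock: 14.1
tcp_pos: [0.5615, -0.1179, 0.0763]
orientation: [-3.129, -0.269, 0.002]
contact_force: [-5.7, 1.5, 10.1]
grip_width: 0.011
gripper_force: 42.4
```

```bash
python3 -c "
from h import *
go(.5626,-.1176,.0755,13.7)"
```

```text
t 14.1 pos [ 0.5615 -0.1179  0.0763] yaw -80.18 F [-5.7  1.5 10.1] M [0.22 1.29 0.41] w 0.011 j7 -0.73
shift mm [ 1.1 -0.1  0.8] turn deg [-1.200e-01 -1.000e-02 -9.388e+01]
```

The torque is climbing (0.32, then 0.41 N m), so I'll take small steps.

arm_command:
  rows:
    - {"fingers": -1, "x": 0, "y": 0, "z": 0, "ax": 0, "ay": 0, "az": 0.8}
    - {"fingers": -1, "x": 0, "y": 0, "z": 0, "ax": 0, "ay": 0, "az": 0.7}

```text
clock: 14.27
tcp_pos: [0.5615, -0.1179, 0.0763]
orientation: [-3.132, -0.229, 0.002]
contact_force: [-5.8, 1.1, 10.3]
grip_width: 0.0117
gripper_force: 42.3
```

```bash
python3 -c "
from h import *
go(.5626,-.1176,.0755,13.7)"
```

```text
t 14.27 pos [ 0.5615 -0.1179  0.0763] yaw -81.64 F [-5.8  1.1 10.3] M [0.18 1.28 0.4 ] w 0.0117 j7 -0.75
shift mm [ 1.1 -0.1  0.8] turn deg [ -0.12   0.   -95.34]
```

arm_command:
  rows:
    - {"fingers": -1, "x": 0, "y": 0, "z": 0, "ax": 0, "ay": 0, "az": 0.8}
    - {"fingers": -1, "x": 0, "y": 0, "z": 0, "ax": 0, "ay": 0, "az": 0.7}

```text
clock: 14.43
tcp_pos: [0.5615, -0.1179, 0.0763]
orientation: [-3.135, -0.188, 0.002]
contact_force: [-6.4, 1.5, 10.2]
grip_width: 0.0111
gripper_force: 42.3
```

```bash
python3 -c "
from h import *
go(.5626,-.1176,.0755,13.7)"
```

```text
t 14.43 pos [ 0.5615 -0.1179  0.0763] yaw -83.13 F [-6.4  1.5 10.2] M [0.24 1.26 0.35] w 0.0111 j7 -0.77
shift mm [ 1.1 -0.1  0.8] turn deg [ -0.13  -0.   -96.83]
```

arm_command:
  rows:
    - {"fingers": -1, "x": 0, "y": 0, "z": 0, "ax": 0, "ay": 0, "az": 0}

```text
clock: 14.52
tcp_pos: [0.5615, -0.1179, 0.0764]
orientation: [-3.135, -0.188, 0.002]
contact_force: [-6.1, 1.3, 11.1]
grip_width: 0.0109
gripper_force: 42.4
```

```bash
python3 -c "
from h import *
go(.5626,-.1176,.0755,13.7)"
```

```text
t 14.52 pos [ 0.5615 -0.1179  0.0764] yaw -83.13 F [-6.1  1.3 11.1] M [0.25 1.27 0.4 ] w 0.0109 j7 -0.77
shift mm [ 1.1 -0.1  0.9] turn deg [ -0.13   0.   -96.83]
```

arm_command:
  rows:
    - {"fingers": -1, "x": 0, "y": 0, "z": 0, "ax": 0, "ay": 0, "az": 0.8}
    - {"fingers": -1, "x": 0, "y": 0, "z": 0, "ax": 0, "ay": 0, "az": 0.7}

```text
clock: 14.68
tcp_pos: [0.5615, -0.1178, 0.0763]
orientation: [-3.137, -0.147, 0.002]
contact_force: [-6.5, 0.7, 10.8]
grip_width: 0.0112
gripper_force: 42.4
```

```bash
python3 -c "
from h import *
go(.5626,-.1176,.0755,13.7)"
```

```text
t 14.68 pos [ 0.5615 -0.1178  0.0763] yaw -84.63 F [-6.5  0.7 10.8] M [0.25 1.37 0.41] w 0.0112 j7 -0.79
shift mm [ 1.1 -0.1  0.8] turn deg [ -0.13  -0.   -98.33]
```

arm_command:
  rows:
    - {"fingers": -1, "x": 0, "y": 0, "z": 0, "ax": 0, "ay": 0, "az": 0.8}
    - {"fingers": -1, "x": 0, "y": 0, "z": 0, "ax": 0, "ay": 0, "az": 0.7}

```text
clock: 14.85
tcp_pos: [0.5615, -0.1178, 0.0763]
orientation: [-3.138, -0.106, 0.003]
contact_force: [-6.0, 2.0, 10.3]
grip_width: 0.0114
gripper_force: 42.4
```

```bash
python3 -c "
from h import *
go(.5626,-.1176,.0755,13.7)"
```

```text
t 14.85 pos [ 0.5615 -0.1178  0.0763] yaw -86.13 F [-6.   2.  10.3] M [0.2  1.28 0.36] w 0.0114 j7 -0.82
shift mm [ 1.1 -0.2  0.8] turn deg [ -0.14  -0.   -99.83]
```

arm_command:
  rows:
    - {"fingers": -1, "x": 0, "y": 0, "z": 0, "ax": 0, "ay": 0, "az": 0.8}
    - {"fingers": -1, "x": 0, "y": 0, "z": 0, "ax": 0, "ay": 0, "az": 0.7}

```text
clock: 15.02
tcp_pos: [0.5615, -0.1178, 0.0763]
orientation: [-3.14, -0.065, 0.003]
contact_force: [-6.0, 1.0, 11.2]
grip_width: 0.0112
gripper_force: 42.5
```

```bash
python3 -c "
from h import *
go(.5626,-.1176,.0755,13.7)"
```

```text
t 15.02 pos [ 0.5615 -0.1178  0.0763] yaw -87.63 F [-6.   1.  11.2] M [0.25 1.3  0.41] w 0.0112 j7 -0.84
shift mm [ 1.1 -0.2  0.8] turn deg [  -0.14    0.   -101.33]
```

arm_command:
  rows:
    - {"fingers": -1, "x": 0, "y": 0, "z": 0, "ax": 0, "ay": 0, "az": 0.8}
    - {"fingers": -1, "x": 0, "y": 0, "z": 0, "ax": 0, "ay": 0, "az": 0.7}

```text
clock: 15.18
tcp_pos: [0.5615, -0.1178, 0.0763]
orientation: [-3.14, -0.024, 0.003]
contact_force: [-5.6, 1.2, 11.1]
grip_width: 0.0113
gripper_force: 42.5
```

```bash
python3 -c "
from h import *
go(.5626,-.1176,.0755,13.7)"
```

```text
t 15.18 pos [ 0.5615 -0.1178  0.0763] yaw -89.12 F [-5.6  1.2 11.1] M [0.26 1.32 0.42] w 0.0113 j7 -0.86
shift mm [ 1.1 -0.2  0.8] turn deg [  -0.14    0.   -102.82]
```

arm_command:
  rows:
    - {"fingers": -1, "x": 0, "y": 0, "z": 0, "ax": 0, "ay": 0, "az": 0.8}
    - {"fingers": -1, "x": 0, "y": 0, "z": 0, "ax": 0, "ay": 0, "az": 0.7}

```text
clock: 15.35
tcp_pos: [0.5615, -0.1178, 0.0763]
orientation: [-3.14, 0.017, 0.003]
contact_force: [-5.7, 1.8, 10.3]
grip_width: 0.0114
gripper_force: 42.5
```

```bash
python3 -c "
from h import *
go(.5626,-.1176,.0755,13.7)"
```

```text
t 15.35 pos [ 0.5615 -0.1178  0.0763] yaw -90.62 F [-5.7  1.8 10.3] M [0.27 1.33 0.48] w 0.0114 j7 -0.88
shift mm [ 1.1 -0.2  0.8] turn deg [-1.4000e-01  1.0000e-02 -1.0432e+02]
```

arm_command:
  rows:
    - {"fingers": -1, "x": 0, "y": 0, "z": 0, "ax": 0, "ay": 0, "az": 0.6}
    - {"fingers": -1, "x": 0, "y": 0, "z": 0, "ax": 0, "ay": 0, "az": 0.6}

```text
clock: 15.52
tcp_pos: [0.5615, -0.1177, 0.0763]
orientation: [-3.14, 0.049, 0.003]
contact_force: [-4.9, 1.9, 11.9]
grip_width: 0.0112
gripper_force: 42.6
```

```bash
python3 -c "
from h import *
go(.5626,-.1176,.0755,13.7)"
```

```text
t 15.52 pos [ 0.5615 -0.1177  0.0763] yaw -91.8 F [-4.9  1.9 11.9] M [0.26 1.34 0.46] w 0.0112 j7 -0.89
shift mm [ 1.1 -0.2  0.8] turn deg [  -0.14    0.   -105.5 ]
```

arm_command:
  rows:
    - {"fingers": -1, "x": 0, "y": 0, "z": 0, "ax": 0, "ay": 0, "az": 0.6}
    - {"fingers": -1, "x": 0, "y": 0, "z": 0, "ax": 0, "ay": 0, "az": 0.6}

```text
clock: 15.68
tcp_pos: [0.5615, -0.1177, 0.0763]
orientation: [-3.139, 0.082, 0.003]
contact_force: [-6.2, 1.2, 11.2]
grip_width: 0.0113
gripper_force: 42.6
```

```bash
python3 -c "
from h import *
go(.5626,-.1176,.0755,13.7)"
```

```text
t 15.68 pos [ 0.5615 -0.1177  0.0763] yaw -93.0 F [-6.2  1.2 11.2] M [0.29 1.35 0.49] w 0.0113 j7 -0.91
shift mm [ 1.1 -0.2  0.8] turn deg [-1.500e-01  1.000e-02 -1.067e+02]
```

arm_command:
  rows:
    - {"fingers": -1, "x": 0, "y": 0, "z": 0, "ax": 0, "ay": 0, "az": 0.6}
    - {"fingers": -1, "x": 0, "y": 0, "z": 0, "ax": 0, "ay": 0, "az": 0.6}

```text
clock: 15.85
tcp_pos: [0.5615, -0.1177, 0.0763]
orientation: [-3.138, 0.115, 0.003]
contact_force: [-6.3, 0.7, 11.2]
grip_width: 0.0112
gripper_force: 42.5
```

```bash
python3 -c "
from h import *
go(.5626,-.1176,.0755,13.7)"
```

```text
t 15.85 pos [ 0.5615 -0.1177  0.0763] yaw -94.2 F [-6.3  0.7 11.2] M [0.29 1.31 0.41] w 0.0112 j7 -0.93
shift mm [ 1.1 -0.2  0.8] turn deg [-1.500e-01  1.000e-02 -1.079e+02]
```

arm_command:
  rows:
    - {"fingers": -1, "x": 0, "y": 0, "z": 0, "ax": 0, "ay": 0, "az": 0.6}
    - {"fingers": -1, "x": 0, "y": 0, "z": 0, "ax": 0, "ay": 0, "az": 0.6}

```text
clock: 16.02
tcp_pos: [0.5615, -0.1177, 0.0763]
orientation: [-3.137, 0.149, 0.003]
contact_force: [-6.2, 1.5, 10.9]
grip_width: 0.011
gripper_force: 42.3
```

```bash
python3 -c "
from h import *
go(.5626,-.1176,.0755,13.7)"
```

```text
t 16.02 pos [ 0.5615 -0.1177  0.0763] yaw -95.44 F [-6.2  1.5 10.9] M [0.35 1.32 0.21] w 0.011 j7 -0.94
shift mm [ 1.1 -0.2  0.8] turn deg [-1.5000e-01 -1.0000e-02 -1.0914e+02]
```

arm_command:
  rows:
    - {"fingers": -1, "x": 0, "y": 0, "z": 0, "ax": 0, "ay": 0, "az": 0.6}
    - {"fingers": -1, "x": 0, "y": 0, "z": 0, "ax": 0, "ay": 0, "az": 0.6}

```text
clock: 16.18
tcp_pos: [0.5615, -0.1177, 0.0763]
orientation: [-3.135, 0.182, 0.003]
contact_force: [-5.7, 2.1, 11.4]
grip_width: 0.0115
gripper_force: 42.3
```

```bash
python3 -c "
from h import *
go(.5626,-.1176,.0755,13.7)"
```

```text
t 16.18 pos [ 0.5615 -0.1177  0.0763] yaw -96.64 F [-5.7  2.1 11.4] M [0.41 1.32 0.27] w 0.0115 j7 -0.96
shift mm [ 1.1 -0.2  0.8] turn deg [  -0.16   -0.   -110.34]
```

arm_command:
  rows:
    - {"fingers": -1, "x": 0, "y": 0, "z": 0, "ax": 0, "ay": 0, "az": 0.6}
    - {"fingers": -1, "x": 0, "y": 0, "z": 0, "ax": 0, "ay": 0, "az": 0.6}

```text
clock: 16.35
tcp_pos: [0.5615, -0.1177, 0.0763]
orientation: [-3.133, 0.214, 0.003]
contact_force: [-5.9, 1.8, 10.9]
grip_width: 0.0112
gripper_force: 42.4
```

```bash
python3 -c "
from h import *
go(.5626,-.1176,.0755,13.7)"
```

```text
t 16.35 pos [ 0.5615 -0.1177  0.0763] yaw -97.83 F [-5.9  1.8 10.9] M [0.35 1.32 0.32] w 0.0112 j7 -0.98
shift mm [ 1.1 -0.2  0.8] turn deg [  -0.16   -0.   -111.53]
```

The torque dropped from 0.49 to 0.21 N m, which is the first click. I'll ease off the spring a little, let go and lift.

arm_command:
  rows:
    - {"fingers": -1, "x": 0, "y": 0, "z": 0, "ax": 0, "ay": 0, "az": -1.5}
    - {"fingers": -1, "x": 0, "y": 0, "z": 0, "ax": 0, "ay": 0, "az": -2}
    - {"fingers": -1, "x": 0, "y": 0, "z": 0, "ax": 0, "ay": 0, "az": -1.5}
    - {"fingers": -1, "x": 0, "y": 0, "z": 0, "ax": 0, "ay": 0, "az": 0}
    - {"fingers": -0.4, "x": 0, "y": 0, "z": 0, "ax": 0, "ay": 0, "az": 0}
    - {"fingers": 0.1, "x": 0, "y": 0, "z": 0, "ax": 0, "ay": 0, "az": 0}
    - {"fingers": 0.1, "x": 0, "y": 0, "z": 0, "ax": 0, "ay": 0, "az": 0}
    - {"fingers": 0.1, "x": 0, "y": 0, "z": 0, "ax": 0, "ay": 0, "az": 0}
    - {"fingers": 0.1, "x": 0, "y": 0, "z": 0, "ax": 0, "ay": 0, "az": 0}
    - {"fingers": 0.1, "x": 0, "y": 0, "z": 0, "ax": 0, "ay": 0, "az": 0}

```text
clock: 17.18
tcp_pos: [0.5625, -0.118, 0.0757]
orientation: [3.141, -0.078, -0.0]
contact_force: [-0.7, -0.1, 0.4]
grip_width: 0.0472
gripper_force: 0.0
```

arm_command:
  rows:
    - {"fingers": 0.1, "x": 0, "y": 0, "z": -0.015, "ax": 0, "ay": 0, "az": 0}
    - {"fingers": 0.1, "x": 0, "y": 0, "z": -0.03, "ax": 0, "ay": 0, "az": 0}
    - {"fingers": 0.1, "x": 0, "y": 0, "z": -0.035, "ax": 0, "ay": 0, "az": 0}
    - {"fingers": 0.1, "x": 0, "y": 0, "z": -0.035, "ax": 0, "ay": 0, "az": 0}
    - {"fingers": 0.1, "x": 0, "y": 0, "z": -0.015, "ax": 0, "ay": 0, "az": 0}
    - {"fingers": 0.1, "x": 0, "y": 0, "z": 0, "ax": 0, "ay": 0, "az": 0}
    - {"fingers": 0.1, "x": 0, "y": 0, "z": 0, "ax": 0, "ay": 0, "az": 0}
    - {"fingers": 0.1, "x": 0, "y": 0, "z": 0, "ax": 0, "ay": 0, "az": 0}
    - {"fingers": 0.1, "x": 0, "y": 0, "z": 0, "ax": 0, "ay": 0, "az": 0}
    - {"fingers": 0.1, "x": 0, "y": 0, "z": 0, "ax": 0, "ay": 0, "az": 0}

```text
clock: 18.02
tcp_pos: [0.5617, -0.1179, 0.2045]
orientation: [3.141, -0.079, -0.004]
contact_force: [0.3, 0.1, 0.0]
grip_width: 0.047
gripper_force: 0.0
```

Run:
```python
from h import *
go(.5626,-.1176,.2,-90)
g=snap('wrist','w5')
P=g['world_from_camera']
def proj(p):
    c=np.linalg.inv(P)@np.r_[p,1]; return cv2.projectPoints(c[None,:3],np.zeros(3),np.zeros(3),g['K'],np.array(g['distortion']))[0].ravel()
u,v=proj([.5626,-.1176,.055]); ub,vb=proj([.589,.0043,.052]); print(u,v,ub,vb)
bar(g,int(u-70),int(u+70),max(0,int(v-70)),min(400,int(v+70)))
f=g['frame']; a=f[max(0,int(v)-65):int(v)+65,int(u)-85:int(u)+85]
top=cv2.resize(a,None,fx=4,fy=4,interpolation=cv2.INTER_CUBIC); cv2.imwrite('pics/c5.png',top[:,:,::-1]); print(a.shape)
```

```text
t 18.02 pos [ 0.5617 -0.1179  0.2045] yaw -92.87 F [0.3 0.1 0. ] M [-0.03  0.01  0.01] w 0.047 j7 -1.04
shift mm [ 0.9 -0.3  4.5] turn deg [ 0.    0.13 -2.87]
319.375161928091 187.32992623401415 192.00301821835004 166.20076875420074
bar n 567 zmed 0.0821 mean [ 0.5637 -0.1183] rect [ 0.5621 -0.1183] size [0.0406 0.012 ] yaw 1.6
(130, 170, 3)
```

View pics/w5.png

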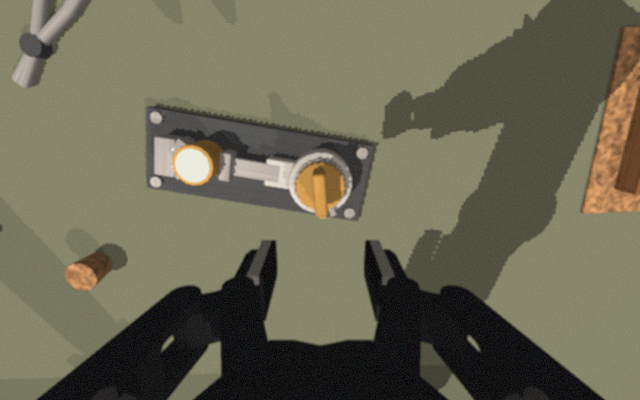

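The barrel (195,163) is seated in the V with the jaw against it (225,166). The bar has turned about 102° net. I'll use the last view on the nibs.

View pics/c5.png

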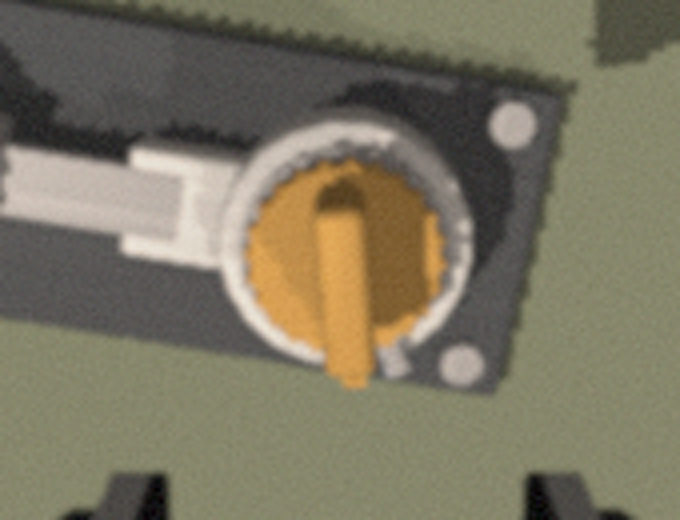

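The steel collar nib at (397,360) has parted from the bar and disc nib direction by roughly 0.3–0.45 rad. That is one click, so I'm handing in.

```bash
python3 -c "
from bench import r
print(r.hand_in())"
```

```text
the job is handed in; nothing more can be done
None
```

The barrel stands in the fixture, clamped against the V, and I stopped turning after the first ratchet click; the job is handed in at about 18 s, but the hand-in gave no verdict.

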